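# Open the laser shutter with the wide footswitch

### The arm

A 6-joint arm with a two-finger parallel gripper is mounted at the origin on the work surface. World frame = base frame: x ahead of the robot, y to its left, z up, the work surface at z = 0. Lengths are in mm, angles in rad, forces in N, time in s.
With the tool pointing down it reaches from about 400 to 925 mm from the base axis. Payload 12.5 kg.
Tool frame: the origin (TCP) lies between the finger pads; the fingertips stand 25 mm ahead of it and the grasp point (between the pads) lies 6 mm ahead of it; z points along the fingers, y is the line along which they close (so a half turn about z gives the same grasp; the last joint's range is limited). The gripper opens to 95 mm and grips with 3 to 60 N. Pads are 20 mm wide; open, the fingers measure 119 mm over their backs; the gripper's body (75 mm by 180 mm) begins 59 mm behind the grasp point.
Start: joints at [1.11, 0.491, 1.559, -0, 1.092, -0.106], TCP at [217.112, 586.098, 200.661] pointing down, gripper open.
Joint ranges: [-3.1, 3.1], [-0.84, 2.19], [0.05, 2.79], [-1.13, 4.28], [0.06, 2.93], [-2.69, 2.69]. Speed limits (rad/s): [2.22, 2.22, 2.79, 3.14, 3.14, 3.14].

### API

Orientations are given as [roll, pitch, yaw] about the fixed x, y, z axes, in that order (R = Rz(yaw) Ry(pitch) Rx(roll)).
In Python, from cell import state, read_camera, job_done, cut_out gives the robot as it stands. The module is installed in compiled form; this text tells all that it offers.
- The arm moves only by the tool jog_arm, never from a script. Its argument "motion" is a list of rows, each a list of 2 entries, a list of its own where there are three numbers: the shift along the tool's x, y, z in mm, then the turn about the tool's z in rad. A call has 1 to 5 rows; each row is the pose to reach, as a shift and turn from the pose commanded when the call began, along the tool's axes at that moment; what a row does not reach only later rows make up. A row lasts 1/10 s, in which the tool goes at most 50 mm and 8.59 degrees, less where a joint would pass 70% of its speed; a pose out of reach is approached as far as the arm can. A call with a gripper value outside its range is refused whole. "grip" is the closure, from 0 (fully open) to 1 (shut), set as the call begins (left out, the last holds). The fingers move at their own pace and stop on an object; the grip force is fixed at half the most. Time passes only in rows, so rows that repeat a pose let the fingers close. It gives the time, the measured TCP pose, the force, the opening and the grip force at its end, in the units of the state.
- state(): the state, without advancing time (a new reading comes with each control period).
- read_camera(name): name is "scene" or "top" or "wrist"; returns a dict with "img" (400x640x3 uint8, blue, green, red), "vertical_fov" (degrees; the focal length in pixels is half the picture's height over the tangent of half this angle, whatever the lens; pixels are square), "cx", "cy" (the principal point, pixels), "k1" (the pictures are not rectified: a ray, as slopes to the right and down, at radius r is drawn at 1 + k1 r^2 times it, then the intrinsics apply), "extrinsics" (4x4, takes a point from camera to world coordinates). Camera axes: x right, y up, looking along -z (the intrinsics and any distortion apply to the point x, -y, -z); pixel columns grow to the right and rows downward; lengths in mm; the calibration is good to about 2 mm. A picture is of the moment at which its call begins. There is no depth.
- job_done(): hands the job in; it is judged then, once.
Trained networks look in a picture, given as the dict that the camera call returned (one of the last four; its "shot" number tells which), for a name from the list of things; names that differ only in an ending like _2 or _b are one class to them, and where a whole thing is asked for, a point or a joint stands for the part that bears it (a point fixed in the world has none). Each returns a list of dicts, best first, with "p" (0 to 1); they miss things now and then, are a little off and sometimes report something else, mostly with a low value. They report only what shows in the picture. A call takes as long as a camera call. They do not tell look-alikes from the thing itself.
- cut_out(name, picture): "region" (400x640 bool, what is visible of it) and "box" ([left, top, right, bottom] in pixels, round what is visible of it).
The state is a dict: "t": time; "joints": joint angles; "qvel": joint speeds; "tau": joint torques, N m; "eef_pos": TCP position; "tcp_rot": TCP orientation; "ft_force": force on the tool from outside, world axes, zero at the start; "moment": the same for the moment, N m; "opening": opening from 0.0 (shut) to 1.0 (fully open); "grip_force": force on a finger pad.
Only numpy, scipy, OpenCV 4.12 (cv2) and the standard library are available. Lean on these libraries where they do the work, as an engineer would, in place of code of your own. Each camera call takes 0.05 s, during which the arm holds its last target. There are 200 camera calls.

### The job

Two footswitches have been brought up onto the optical table to be tried out; the wide one opens the laser shutter. Press the tread of the wide footswitch fully down to its stop, keep it down for two seconds, then let it spring back up. Do not press the narrow footswitch, and leave the aligned mirror on its post where it stands.

Things in the scene. Friction and masses are not known exactly. Their poses are not given: they have to be found in the camera images.
- wide_pedal (a joint): Hinge angle (rad) of the wide footswitch's tread: 0 released (tread slopes up 17 degrees to its free edge), 0.30 on its stop (tread level). A spring returns it to 0. At wide_tread it takes about 4 N to start, 9 N to reach the stop. Aluminium tread 92 mm from hinge to free edge, 64 wide, 6 thick plus 3 rubber; grey base 125 x 90 mm, yaw within 0.6 rad, on a fixed riser block 6 to 42 mm high.
- wide_tread (a point): Where to press: top face of the ribbed rubber on the wide tread, midway across, 70 mm from the hinge, 22 mm from the free edge. At rest 52 mm above the riser; on the stop 32 mm, having gone 20 mm down and 5 mm away from the hinge. At rest its z axis is up, x level from free edge to hinge (hinge is the end far from the robot), y across. Stands left, right or in the middle.
- narrow_tread (a point): The same point on the other footswitch, of the same length and make, on a riser of its own, but with a narrow tread 32 mm wide on a base 125 x 58 mm. Not to be pressed.
- mirror_mid (a point): Loose mirror on a post beside or between the two footswitches: 52 mm round foot, thin steel post, 40 x 40 mm black mount with a round mirror at the top; 100 mm tall, 0.35 kg. The point is on the post's axis 50 mm above the table; z up.
There are look-alikes about, which are no part of the job. What is shaped like the part that bears mirror_mid but turquoise is not meant.

How it is judged:
By the outcome, as a careful person would: the job done as asked, in the order asked, and still so for the second after the job is handed in, with the robot touching nothing.
It also fails if it takes over 32 s, if anything falls off the work surface, if the arm or the gripper's body presses on something with over 40 N, if the wrist force passes 120 N, or if a joint passes its speed limit or range.

## Working session

There is one attempt and no reset: what is moved stays moved. The work goes in short steps, Python scripts to look and compute and a tool call to move; the robot and the scene stay as the last step left them, time stands still between calls to the robot, and variables do not carry over. Pictures are saved under pics/ and viewed, at most 10 in all, crops included, and the job is handed in when it is done.

Besides the shell and the picture viewer there is one more tool, called after ">>>" by a JSON object that holds its "name" and its "arguments". jog_arm: Moves the arm, as the interface text tells. Its arguments: {"type":"object","properties":{"motion":{"type":"array"},"grip":{"type":"number"}},"required":["motion"]}

```bash
mkdir -p pics; cat > h.py <<'E'
import numpy as np, cv2
from cell import *
def ray(d,u,v):
    f=200/np.tan(np.radians(d["vertical_fov"]/2))
    x,y=(u-d["cx"])/f,(v-d["cy"])/f
    a,b=x,y
    for _ in range(30):
        s=1+d["k1"]*(a*a+b*b); a,b=x/s,y/s
    E=np.array(d["extrinsics"]); return E[:3,3],E[:3,:3]@np.array([a,-b,-1])
def atz(d,u,v,z):
    o,r=ray(d,u,v); return o+r*(z-o[2])/r[2]
def proj(d,p):
    E=np.array(d["extrinsics"]); q=E[:3,:3].T@(np.array(p)-E[:3,3])
    f=200/np.tan(np.radians(d["vertical_fov"]/2)); a,b=q[0]/-q[2],-q[1]/-q[2]
    s=1+d["k1"]*(a*a+b*b); return d["cx"]+f*a*s,d["cy"]+f*b*s
E
python3 - <<'E'
from h import *
s=state();print(s["t"],s["eef_pos"],s["tcp_rot"])
for n in("top","scene"):
    d=read_camera(n);cv2.imwrite(f"pics/{n}0.png",d["img"]);print(n,np.round(d["extrinsics"],2)[:3,3],d["vertical_fov"])
    for k in("wide_pedal","wide_tread","narrow_tread","mirror_mid"):
        for r in cut_out(k,d)[:3]:
            b=r["box"];print(n,k,round(r["p"],2),b,r["region"].sum())
E
```

```text
0.0 [217.01149683 585.84403073 200.09849099] [-3.14056593e+00 -9.84606087e-05  2.78678382e+00]
top [ 346.38   -4.35 1201.27] 42.70134871620338
top wide_pedal 0.84 [441.6, 186.9, 491.1, 229.4] 1056
top wide_tread 0.76 [442.7, 187.3, 491.3, 230.7] 1003
top narrow_tread 0.86 [204.0, 190.9, 225.9, 226.8] 471
top mirror_mid 0.95 [349.8, 217.0, 373.1, 244.5] 437
top mirror_mid 0.77 [313.8, 213.7, 331.3, 245.6] 420
top mirror_mid 0.74 [293.1, 174.2, 310.6, 206.3] 463
scene [ 988.75 -517.45  957.36] 47.34956204789329
scene wide_pedal 0.86 [202.1, 294.5, 245.5, 331.4] 1137
scene wide_tread 0.63 [200.8, 301.2, 247.7, 332.4] 1120
scene narrow_tread 0.57 [367.7, 150.2, 396.6, 176.8] 327
scene mirror_mid 0.91 [296.7, 195.6, 323.4, 235.4] 543
scene mirror_mid 0.91 [340.8, 205.4, 360.9, 243.4] 524
scene mirror_mid 0.86 [274.8, 222.4, 294.3, 256.0] 489
```

View pics/top0.png

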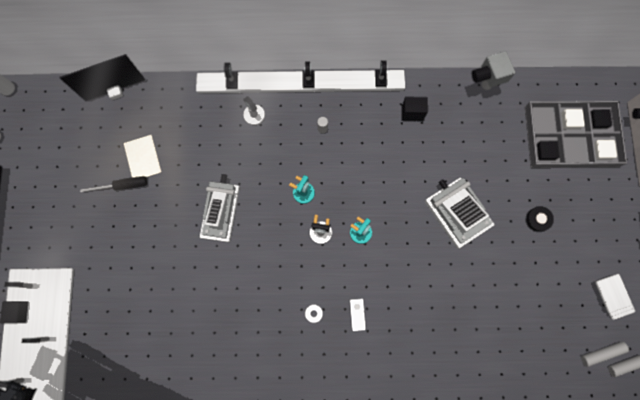

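View pics/scene0.png

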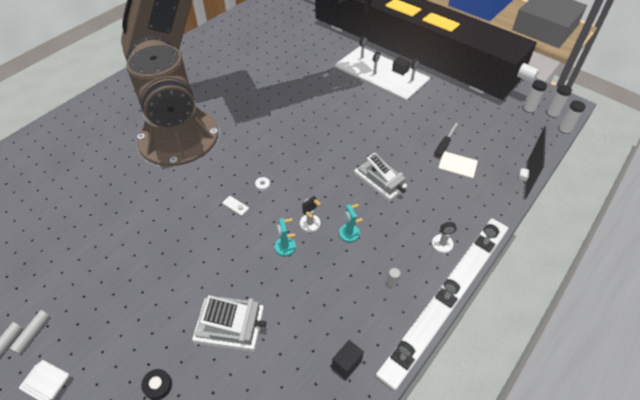

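The wide pedal is at top (465,208) and scene (228,315), hinge away from the robot. The narrow pedal is at top (217,208). The real mirror has the white foot, at top (320,232), with turquoise look-alikes on either side. I'll triangulate the pedal roughly and plan the swing over.

```bash
python3 - <<'E'
from h import *
R=[]
for n in("top","scene"):
    d=read_camera(n); r=cut_out("wide_tread",d)[0]; g=cv2.cvtColor(d["img"],6)
    m=r["region"]; v,u=np.nonzero(m); print(n,u.mean(),v.mean()); R.append(ray(d,u.mean(),v.mean()))
    b=[int(x) for x in r["box"]]
    c=d["img"][b[1]-25:b[3]+25,b[0]-25:b[2]+25]; cv2.imwrite(f"pics/c_{n}.png",cv2.resize(c,None,fx=4,fy=4,interpolation=cv2.INTER_CUBIC)); print(b[0]-25,b[1]-25)
A=np.zeros((3,3));B=np.zeros(3)
for o,r in R:
    r=r/np.linalg.norm(r);P=np.eye(3)-np.outer(r,r);A+=P;B+=P@o
p=np.linalg.solve(A,B);print(p)
s=state();yaw=s["tcp_rot"][2]
from scipy.spatial.transform import Rotation as Ro
T=Ro.from_euler("xyz",s["tcp_rot"]).as_matrix();p0=np.array(s["eef_pos"])
for w in([450,420,200],[590,200,200],[600,-50,200],[480,-330,200],[460,-330,200]):print(w,np.round(T.T@(np.array(w)-p0)))
print(np.round(T,3))
E
```

```text
top 465.26450999048524 208.91817316841104
417 165
scene 223.73867595818814 314.20905923344947
173 273
[ 568.81225888 -327.47718718   61.12095484]
[450, 420, 200] [-276.  -75.    1.]
[590, 200, 200] [-484. -233.    1.]
[600, -50, 200] [-580. -463.    1.]
[480, -330, 200] [-565. -768.    1.]
[460, -330, 200] [-546. -775.    1.]
[[-0.938  0.347  0.   ]
 [ 0.347  0.938  0.   ]
 [-0.     0.    -1.   ]]
```

>>> {"name": "jog_arm", "arguments": {"motion": [[[-50,-9,0],0],[[-100,-18,0],0],[[-150,-27,0],0],[[-200,-36,0],0],[[-245,-43,0],0]], "grip": 1}}

```text
t: 1.2
eef_pos: [433.5, 459.4, 200.8]
tcp_rot: [3.141, 0.0, 2.787]
ft_force: [-0.2, 0.4, 0.3]
opening: 0.634
grip_force: 0.0
```

View pics/c_top.png

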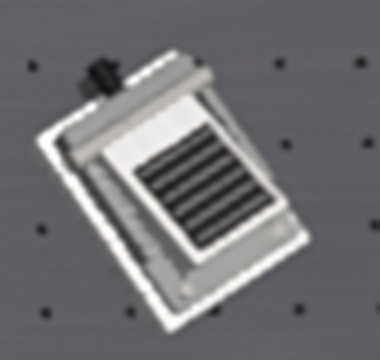

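The crop shows the tread with its free edge towards the lower right. The edge corners are at about crop (200,265) and (285,203), and the rubber is on the outer part.

>>> {"name": "jog_arm", "arguments": {"motion": [[[-40,-29,0],0],[[-80,-58,0],0],[[-120,-87,0],0],[[-160,-116,0],0],[[-200,-145,0],0]]}}

```text
t: 1.7
eef_pos: [570.0, 253.4, 200.8]
tcp_rot: [3.141, 0.0, 2.787]
ft_force: [0.2, 0.9, 0.1]
opening: 0.218
grip_force: 0.0
```

>>> {"name": "jog_arm", "arguments": {"motion": [[[-34,-37,0],0],[[-64,-77,0],0],[[-90,-120,0],0],[[-112,-165,0],0],[[-130,-210,0],0]]}}

```text
t: 2.2
eef_pos: [618.2, 11.0, 200.5]
tcp_rot: [3.141, 0.0, 2.787]
ft_force: [1.2, -0.1, -1.2]
opening: 0.007
grip_force: 0.0
```

>>> {"name": "jog_arm", "arguments": {"motion": [[[-10,-48,0],0],[[-15,-97,0],0],[[-15,-147,0],0],[[-10,-196,0],0],[[0,-245,0],0]]}}

```text
t: 2.7
eef_pos: [532.1, -218.5, 200.6]
tcp_rot: [3.142, 0.0, 2.787]
ft_force: [0.8, -0.5, 0.3]
opening: 0.005
grip_force: 0.0
```

```bash
python3 - <<'E'
from h import *
d=read_camera("wrist");cv2.imwrite("pics/w1.png",d["img"]);print(np.round(d["extrinsics"],3),d["vertical_fov"],d["k1"])
for r in cut_out("wide_tread",d)[:2]:print(r["p"],r["box"])
s=state();print(s["eef_pos"])
E
```

```text
[[ 3.48000e-01 -9.11000e-01 -2.22000e-01  4.70590e+02]
 [ 9.37000e-01  3.38000e-01  8.20000e-02 -1.94861e+02]
 [-0.00000e+00 -2.36000e-01  9.72000e-01  3.84903e+02]
 [ 0.00000e+00  0.00000e+00  0.00000e+00  1.00000e+00]] 62.73680904841503 -0.02365571954244866
0.93 [189.4, 208.1, 260.3, 258.7]
[ 530.4879216  -220.88338552  200.68452669]
```

View pics/w1.png

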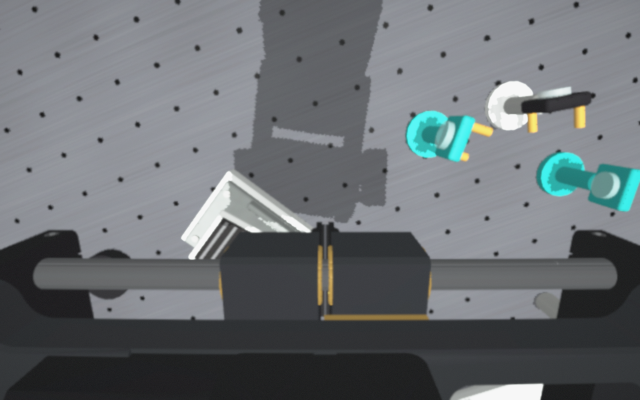

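The wrist view shows only the pedal's near corner, at about (230,180), with the rest hidden by the fingers. Image up points towards the robot, so I'll move outward to see it all.

>>> {"name": "jog_arm", "arguments": {"motion": [[[-48,-14,0],0],[[-95,-28,0],0],[[-130,-40,0],0],[[-130,-40,0],0],[[-130,-40,0],0]]}}

```text
t: 3.3
eef_pos: [641.0, -298.8, 199.6]
tcp_rot: [3.141, -0.001, 2.787]
ft_force: [0.1, 0.1, 0.4]
opening: 0.006
grip_force: 0.0
```

```bash
python3 - <<'E'
from h import *
d=read_camera("wrist");print(np.round(d["extrinsics"],3)[:3,3])
for r in cut_out("wide_tread",d)[:2]:print(r["p"],r["box"])
c=d["img"][0:260,150:450];cv2.imwrite("pics/w2.png",cv2.resize(c,None,fx=2.3,fy=2.3,interpolation=2))
cv2.imwrite("w2.png",d["img"]);np.save("w2.npy",{k:v for k,v in d.items()},allow_pickle=True)
s=state();print(s["eef_pos"],s["ft_force"])
E
```

```text
[ 579.759 -275.368  384.071]
0.88 [219.2, 67.8, 326.9, 179.0]
[ 640.51618499 -298.27708511  200.63473426] [-0.34034628  0.41316596  0.18340267]
```

View pics/w2.png

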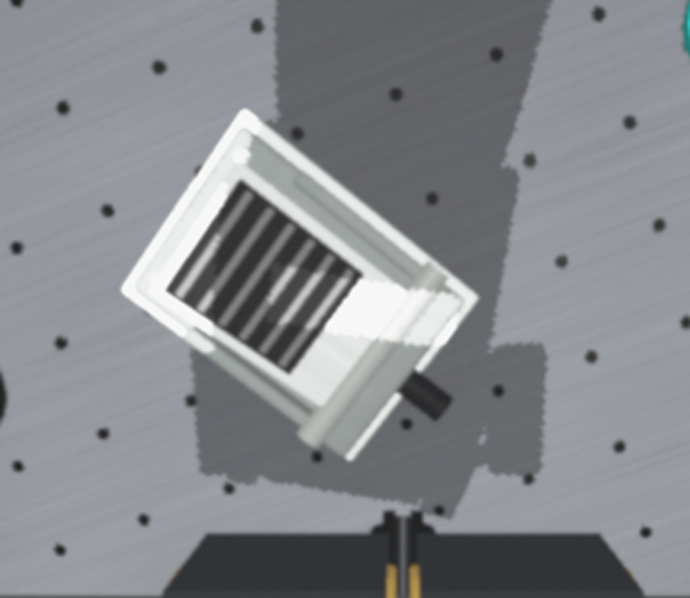

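The wrist view shows the whole tread. The rubber corners are at crop (243,182), (168,290), (290,373) and (361,272). I'll triangulate them against the top view.

```bash
python3 - <<'E'
from h import *
w=np.load("w2.npy",allow_pickle=True).item(); t=read_camera("top")
W=np.array([(243,182),(168,290),(361,272),(290,373)])/2.3+[150,0]
T=np.array([(203,250),(277,203),(135,172),(210,122)])/4.+[417,165]
P=[]
for a,b in zip(W,T):
    A=np.zeros((3,3));B=np.zeros(3)
    for o,r in(ray(w,*a),ray(t,*b)):
        r=r/np.linalg.norm(r);Q=np.eye(3)-np.outer(r,r);A+=Q;B+=Q@o
    P.append(np.linalg.solve(A,B))
P=np.array(P);print(P.round(1))
print("width",[np.linalg.norm(P[0]-P[1]),np.linalg.norm(P[2]-P[3])],"len",[np.linalg.norm(P[0]-P[2]),np.linalg.norm(P[1]-P[3])])
# single-view fits: rubber width vs height; outer white tread edges
for z in(40,60,80,100):
    q=[atz(w,*p,z) for p in W];print(z,[np.round(x[:2],0) for x in q],np.linalg.norm(q[0]-q[1]).round(1),np.linalg.norm(q[0]-q[2]).round(1))
# base white plate corners crop: near (243,108),(122,290),(478,298),(350,460)
C=np.array([(243,108),(122,290),(478,298),(350,460)])/2.3+[150,0]
for z in(0,10,20,30,40,50):
    q=[atz(w,*p,z) for p in C];print(z,np.linalg.norm(q[0]-q[1]).round(1),np.linalg.norm(q[2]-q[3]).round(1),np.linalg.norm(q[0]-q[2]).round(1),np.linalg.norm(q[1]-q[3]).round(1),np.mean(q,0).round(1),np.arctan2(*(q[2]-q[0])[1::-1]).round(3))
E
```

```text
[[ 524.5 -322.9   77.1]
 [ 551.5 -369.6   67.7]
 [ 571.7 -291.8   66. ]
 [ 599.7 -335.    68.5]]
width [np.float64(54.7345495191485), np.float64(51.56952870843217)] len [np.float64(57.63268623939806), np.float64(59.285892672145444)]
40 [array([ 519., -326.]), array([ 549., -375.]), array([ 572., -292.]), array([ 603., -338.])] 58.0 63.3
60 [array([ 523., -323.]), array([ 551., -370.]), array([ 573., -291.]), array([ 602., -335.])] 54.6 59.7
80 [array([ 526., -320.]), array([ 553., -364.]), array([ 573., -290.]), array([ 600., -331.])] 51.3 56.0
100 [array([ 530., -317.]), array([ 555., -358.]), array([ 574., -289.]), array([ 599., -327.])] 47.9 52.3
0 106.1 105.7 143.7 142.5 [ 570.3 -326.2    0. ] 0.552
10 103.4 103.0 140.0 138.7 [ 570.6 -324.9   10. ] 0.552
20 100.6 100.2 136.2 135.0 [ 570.8 -323.5   20. ] 0.552
30 97.8 97.5 132.5 131.3 [ 571.1 -322.2   30. ] 0.552
40 95.1 94.7 128.7 127.6 [ 571.3 -320.9   40. ] 0.552
50 92.3 91.9 125.0 123.9 [ 571.5 -319.6   50. ] 0.552
```

>>> {"name": "jog_arm", "arguments": {"motion": [[[35,-33,0],0],[[71,-66,0],0],[[71,-66,35],0],[[71,-66,70],0],[[71,-66,80],0]]}}

```text
t: 3.95
eef_pos: [549.8, -335.2, 118.4]
tcp_rot: [3.14, -0.004, 2.787]
ft_force: [-0.5, -0.1, -0.3]
opening: 0.002
grip_force: 0.0
```

```bash
python3 - <<'E'
from h import *
for n,f in(("scene",5),("wrist",1)):
    d=read_camera(n);s=state();p=np.array(s["eef_pos"])-[0,0,25]
    print(n,p,s["ft_force"],proj(d,p),proj(d,[551,-336,73]))
    if n=="scene":
        c=d["img"][265:355,170:290].copy();c=cv2.resize(c,None,fx=5,fy=5,interpolation=2)
        for q,col in((p,(0,0,255)),([551,-336,73],(0,255,0))):
            u=proj(d,q);cv2.circle(c,(int((u[0]-170)*5),int((u[1]-265)*5)),4,col,1)
        cv2.imwrite("pics/s3.png",c)
E
```

```text
scene [ 550.21007543 -335.31972537   93.3084302 ] [-0.4406547  -0.03870448 -0.59026848] (np.float64(212.39339274642492), np.float64(304.8908049941937)) (np.float64(214.2208199840224), np.float64(309.61387418636775))
wrist [ 551.02735798 -335.77576028   95.09922319] [-1.12806918 -0.29121494  0.58527326] (np.float64(323.43878115625233), np.float64(222.72918613206178)) (np.float64(323.22032522217165), np.float64(213.5849535259202))
```

View pics/s3.png

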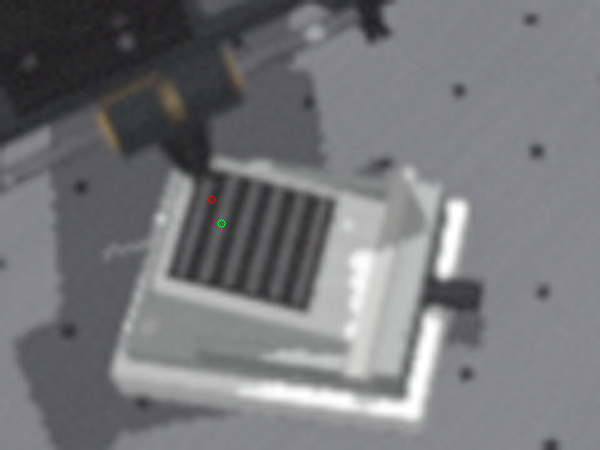

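The predicted tip (red) and target (green, crop (221,223)) lie on the outer part of the rubber, near its midline. Now I'll descend, watching the force.

>>> {"name": "jog_arm", "arguments": {"motion": [[[0,0,8],0],[[0,0,15],0],[[0,0,20],0],[[0,0,22],0],[[0,0,24],0]]}}

```text
t: 4.55
eef_pos: [551.5, -336.5, 96.6]
tcp_rot: [3.142, 0.0, 2.787]
ft_force: [0.3, -0.3, -0.2]
opening: 0.002
grip_force: 0.0
```

>>> {"name": "jog_arm", "arguments": {"motion": [[[0,0,2],0],[[0,0,4],0],[[0,0,6],0],[[0,0,6],0]]}}

```text
t: 4.95
eef_pos: [551.3, -336.4, 90.3]
tcp_rot: [3.141, -0.0, 2.787]
ft_force: [-0.1, -0.9, -0.7]
opening: 0.006
grip_force: 0.0
```

>>> {"name": "jog_arm", "arguments": {"motion": [[[0,0,2],0],[[0,0,4],0],[[0,0,6],0],[[0,0,6],0]]}}

```text
t: 5.35
eef_pos: [551.3, -336.4, 84.3]
tcp_rot: [3.141, -0.0, 2.787]
ft_force: [0.2, -0.0, -0.4]
opening: 0.006
grip_force: 0.0
```

>>> {"name": "jog_arm", "arguments": {"motion": [[[0,0,2],0],[[0,0,4],0],[[0,0,6],0],[[0,0,6],0]]}}

```text
t: 5.75
eef_pos: [551.3, -336.4, 78.2]
tcp_rot: [3.141, -0.0, 2.787]
ft_force: [0.3, -0.1, 0.4]
opening: 0.003
grip_force: 0.0
```

No contact yet with the tip at 53 mm, so I'll look again.

```bash
python3 - <<'E'
from h import *
a=read_camera("scene");b=read_camera("wrist")
p=np.array(state()["eef_pos"])-[0,0,25];print(p,proj(a,p),proj(b,p))
c=cv2.resize(a["img"][265:355,160:280],None,fx=5,fy=5,interpolation=2)
u=proj(a,p);cv2.circle(c,(int((u[0]-160)*5),int((u[1]-265)*5)),4,(0,0,255),1)
cv2.imwrite("pics/s4.png",c)
c=cv2.resize(b["img"][60:300,180:470],None,fx=2.3,fy=2.3,interpolation=2)
u=proj(b,p);cv2.circle(c,(int((u[0]-180)*2.3),int((u[1]-60)*2.3)),4,(0,0,255),1)
cv2.imwrite("pics/w4.png",c)
E
```

```text
[ 551.40878485 -336.47015749   53.52288887] (np.float64(215.87173716171517), np.float64(313.843085783843)) (np.float64(323.69642139088194), np.float64(220.58104914460648))
```

View pics/s4.png

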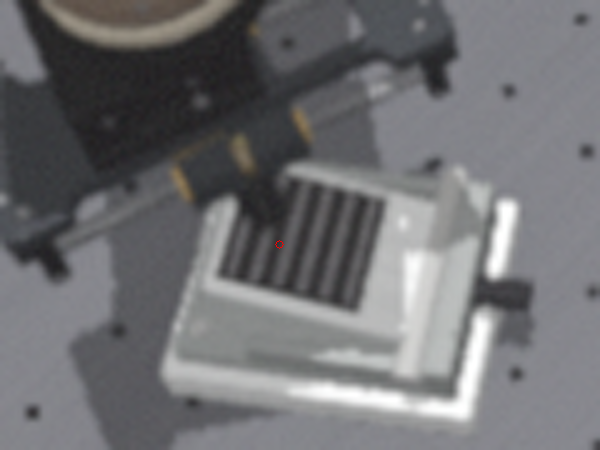

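View pics/w4.png

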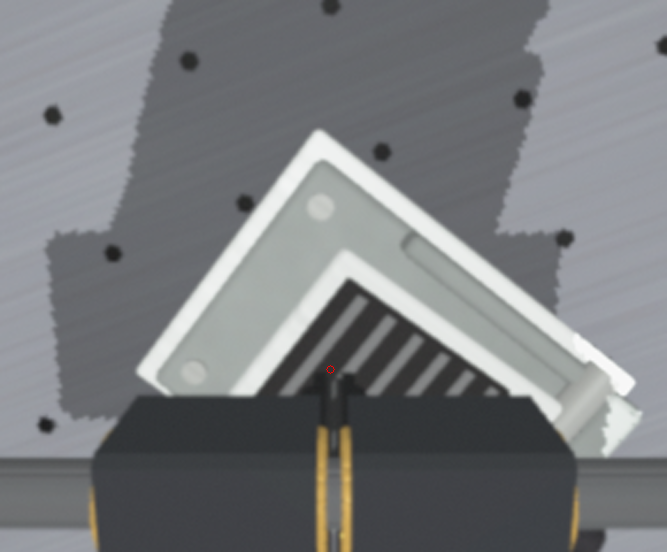

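Both views show the fingertips right over the rubber, near its outer third, and not yet touching. I'll keep going down.

>>> {"name": "jog_arm", "arguments": {"motion": [[[0,0,2],0],[[0,0,4],0],[[0,0,5],0],[[0,0,5],0]]}}

```text
t: 6.25
eef_pos: [551.3, -336.4, 73.4]
tcp_rot: [3.141, -0.0, 2.787]
ft_force: [-0.0, -0.3, 0.6]
opening: 0.006
grip_force: 0.0
```

>>> {"name": "jog_arm", "arguments": {"motion": [[[0,0,2],0],[[0,0,4],0],[[0,0,4],0]]}}

```text
t: 6.55
eef_pos: [551.3, -336.4, 69.2]
tcp_rot: [3.141, -0.0, 2.787]
ft_force: [-0.2, -1.5, 0.2]
opening: 0.007
grip_force: 0.0
```

```bash
python3 - <<'E'
from h import *
a=read_camera("scene");s=state();p=np.array(s["eef_pos"])-[0,0,25];print(p,s["ft_force"],s["moment"],s["tau"],s["t"])
c=cv2.resize(a["img"][265:355,160:280],None,fx=5,fy=5,interpolation=2)
o=cv2.imread("pics/s4.png")
def m(u):return np.array([(u[0]-160)*5,(u[1]-265)*5]).astype(int)
print(m(proj(a,p)))
for z in (10,20): pass
cv2.imwrite("pics/s5.png",np.hstack([o[100:430,150:550],c[100:430,150:550]]))
E
```

```text
[ 551.35625831 -336.45230398   44.41438108] [0.57778118 0.75747596 0.4216517 ] [ 0.01220437 -0.00859124  0.01037516] [-1.95656037e-03 -6.71343613e+01 -2.09010941e+01 -4.34863649e-02
  4.46389150e-02  6.14296846e-05] 6.6
[283 253]
```

View pics/s5.png

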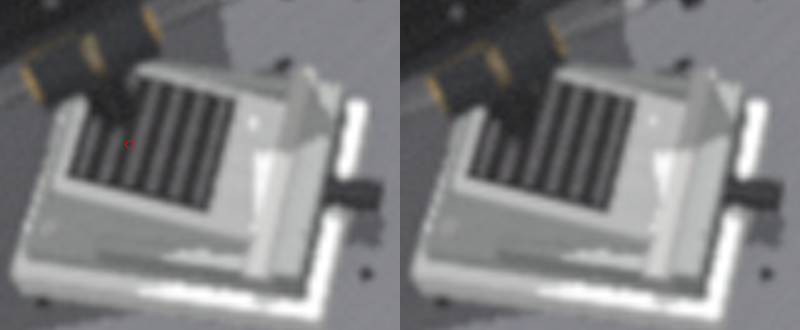

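The tread hasn't moved. The tips (right panel about (515,138)) are on the outer third of the rubber and still just above it. I'll go on down in small steps.

>>> {"name": "jog_arm", "arguments": {"motion": [[[0,0,1.5],0],[[0,0,3],0],[[0,0,3],0]]}}

```text
t: 6.9
eef_pos: [551.3, -336.4, 66.4]
tcp_rot: [3.141, -0.0, 2.787]
ft_force: [-0.4, -0.4, -0.0]
opening: 0.006
grip_force: 0.0
```

>>> {"name": "jog_arm", "arguments": {"motion": [[[0,0,1.5],0],[[0,0,3],0],[[0,0,3],0]]}}

```text
t: 7.2
eef_pos: [551.3, -336.4, 63.3]
tcp_rot: [3.141, -0.0, 2.787]
ft_force: [-0.1, 0.4, 0.3]
opening: 0.002
grip_force: 0.0
```

>>> {"name": "jog_arm", "arguments": {"motion": [[[0,0,1.5],0],[[0,0,3],0],[[0,0,3],0]]}}

```text
t: 7.5
eef_pos: [551.4, -336.7, 60.7]
tcp_rot: [-3.141, 0.0, 2.787]
ft_force: [-1.3, -0.4, 3.3]
opening: 0.005
grip_force: 1.5
```

```bash
python3 - <<'E'
from h import *
a=read_camera("scene");s=state();p=np.array(s["eef_pos"])-[0,0,25];print(p,s["ft_force"],s["t"],s["joints"])
c=cv2.resize(a["img"][265:355,160:280],None,fx=5,fy=5,interpolation=2)[100:430,150:550]
w=read_camera("wrist");w=cv2.resize(w["img"][130:280,235:417],None,fx=2.2,fy=2.2,interpolation=2)
cv2.imwrite("pics/s6.png",np.hstack([c,cv2.resize(w,(400,330))]))
o=cv2.imread("pics/s5.png")[:,400:]
d=cv2.absdiff(c,o).max(2);print((d[160:300]>25).sum(),(d>25).sum())
ys,xs=np.nonzero(d>25);print(xs.min(),xs.max(),ys.min(),ys.max(), np.histogram(ys,10)[0])
# triangulation consistency: base height from wrist w2 vs scene: check known hole/plate corner
t=np.load("w2.npy",allow_pickle=True).item()
# plate corner at (350,460) crop w2 (hinge, -y) and scene plate corner hinge -y : s4 crop (470,422)
for (u,v),(us,vs) in ((((350/2.3+150),460/2.3),(470/5+160,422/5+265)),((122/2.3+150,290/2.3),(165/5+160,372/5+265)),((168/2.3+150,290/2.3),(222/5+160,276/5+265)),((290/2.3+150,373/2.3),(358/5+160,311/5+265)),((361/2.3+150,272/2.3),(385/5+160,200/5+265))):
    A=np.zeros((3,3));B=np.zeros(3)
    for o_,r in(ray(t,u,v),ray(a,us,vs)):
        r=r/np.linalg.norm(r);Q=np.eye(3)-np.outer(r,r);A+=Q;B+=Q@o_
    x=np.linalg.solve(A,B);print(x.round(1),np.round(proj(a,x)-np.array([us,vs]),1))
E
```

```text
[ 551.4596837  -336.62174214   35.76833456] [-0.47830619  0.28790798  3.51533308] 7.55 [-6.50219907e-01  6.75727665e-01  1.63127727e+00 -8.84101008e-06
  8.34338108e-01 -1.86619667e+00]
26 3308
0 305 0 216 [1317  107  269  755  199  609   26    8    6   12]
[ 655.7 -331.9   13.9] [ 0.2 -0.1]
[ 539.8 -402.5   17.4] [-0.1 -0. ]
[ 552.5 -365.8   72.4] [-0.1 -0. ]
[ 601.3 -336.    56.7] [ 0.4 -0.1]
[ 572.1 -291.9   53.8] [ 0.4 -0.1]
```

View pics/s6.png

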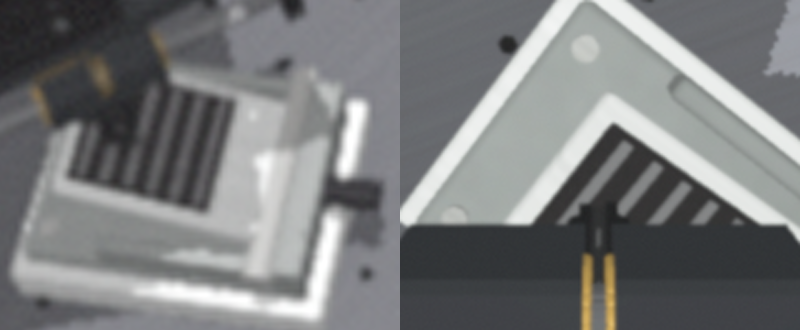

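The tips now sit on the rubber ribs, at left panel about (125,140), with a 3.5 N contact force. I'll press on through the travel.

>>> {"name": "jog_arm", "arguments": {"motion": [[[0,0,1.5],0],[[0,0,3],0],[[0,0,4],0],[[0,0,4],0]]}}

```text
t: 8.0
eef_pos: [551.4, -336.6, 56.5]
tcp_rot: [3.142, 0.0, 2.787]
ft_force: [-1.5, -1.8, 4.2]
opening: 0.002
grip_force: 1.9
```

>>> {"name": "jog_arm", "arguments": {"motion": [[[0,0,1.5],0],[[0,0,3],0],[[0,0,4],0],[[0,0,4],0]]}}

```text
t: 8.4
eef_pos: [551.4, -336.5, 52.5]
tcp_rot: [3.142, -0.0, 2.787]
ft_force: [-2.8, -2.1, 4.6]
opening: 0.004
grip_force: 2.3
```

```bash
python3 - <<'E'
from h import *
a=read_camera("scene");s=state();print(s["eef_pos"],s["ft_force"],s["moment"])
o=cv2.imread("pics/s6.png")[:,:400];c=cv2.resize(a["img"][265:355,160:280],None,fx=5,fy=5,interpolation=2)[100:430,150:550]
for n,(y0,y1,x0,x1) in {"freecorner":(150,200,50,130),"hingecorner":(175,225,170,235),"frame":(250,300,20,110)}.items():
    r=cv2.matchTemplate(c,o[y0:y1,x0:x1],5);_,v,_,l=cv2.minMaxLoc(r);print(n,l[0]-x0,l[1]-y0,round(v,2))
E
```

```text
[ 551.39722426 -336.55175488   52.56250745] [-1.57676233 -1.71526289  6.36112149] [-0.28080045  0.34305608  0.00464578]
freecorner -2 6 0.99
hingecorner -2 3 1.0
frame 0 0 1.0
```

The tread is moving and the force rises as the spring should. I'll continue to the stop, following the point away from the hinge a little.

>>> {"name": "jog_arm", "arguments": {"motion": [[[0.5,-0.6,2],0],[[1,-1.2,4],0],[[1.4,-1.8,6],0],[[1.8,-2.4,8],0],[[1.8,-2.4,8],0]]}}

```text
t: 8.95
eef_pos: [549.6, -337.7, 44.6]
tcp_rot: [3.141, 0.001, 2.786]
ft_force: [2.2, 1.6, 5.8]
opening: 0.006
grip_force: 2.9
```

>>> {"name": "jog_arm", "arguments": {"motion": [[[0,0,1.5],0],[[0,0,3],0],[[0,0,3],0]]}}

```text
t: 9.25
eef_pos: [549.4, -337.9, 41.7]
tcp_rot: [3.141, 0.001, 2.787]
ft_force: [-0.3, 1.2, 6.7]
opening: 0.001
grip_force: 3.3
```

>>> {"name": "jog_arm", "arguments": {"motion": [[[0,0,1],0],[[0,0,2],0],[[0,0,2],0]]}}

```text
t: 9.55
eef_pos: [549.2, -338.0, 39.8]
tcp_rot: [3.141, 0.001, 2.787]
ft_force: [-0.4, 0.7, 7.9]
opening: 0.004
grip_force: 3.6
```

>>> {"name": "jog_arm", "arguments": {"motion": [[[0,0,1],0],[[0,0,2],0],[[0,0,2],0]]}}

```text
t: 9.85
eef_pos: [549.1, -338.1, 38.4]
tcp_rot: [3.142, 0.001, 2.787]
ft_force: [-3.1, 0.7, 11.7]
opening: 0.007
grip_force: 5.7
```

>>> {"name": "jog_arm", "arguments": {"motion": [[[0,0,1],0],[[0,0,2],0],[[0,0,2],0]]}}

```text
t: 10.15
eef_pos: [549.2, -338.2, 37.9]
tcp_rot: [-3.141, 0.001, 2.787]
ft_force: [-6.7, 3.7, 26.7]
opening: -0.0
grip_force: 13.3
```

```bash
python3 - <<'E'
from h import *
a=read_camera("scene");s=state();print(s["eef_pos"],s["ft_force"],s["moment"],s["t"])
o=cv2.imread("pics/s6.png")[:,:400];c=cv2.resize(a["img"][265:355,160:280],None,fx=5,fy=5,interpolation=2)[100:430,150:550]
for n,(y0,y1,x0,x1) in {"freecorner":(150,200,50,130),"hingecorner":(175,225,170,235),"frame":(250,300,20,110)}.items():
    r=cv2.matchTemplate(c,o[y0:y1,x0:x1],5);_,v,_,l=cv2.minMaxLoc(r);print(n,l[0]-x0,l[1]-y0,round(v,2))
p=np.array([552.5,-365.8,72.4]);print((np.array(proj(a,p+[-5,-3,-22]))-proj(a,p))*5)
E
```

```text
[ 549.18434722 -338.1661544    37.95775758] [-7.94506868  3.83288642 27.14834249] [ 0.62767176  1.39826827 -0.04307099] 10.2
freecorner 0 19 0.96
hingecorner -3 8 0.99
frame 0 0 1.0
[-2.59895536 19.58095116]
```

The tread is on its stop: the force rises stiffly to 27 N, and the observed tread drop matches the expected 20 px. Now I'll hold it.

>>> {"name": "jog_arm", "arguments": {"motion": [[[0,0,0],0],[[0,0,0],0],[[0,0,0],0],[[0,0,0],0],[[0,0,0],0]]}}

```text
t: 10.7
eef_pos: [549.2, -338.2, 38.0]
tcp_rot: [-3.141, 0.002, 2.787]
ft_force: [-7.3, 4.4, 27.6]
opening: 0.009
grip_force: 13.4
```

>>> {"name": "jog_arm", "arguments": {"motion": [[[0,0,0],0],[[0,0,0],0],[[0,0,0],0],[[0,0,0],0],[[0,0,0],0]]}}

```text
t: 11.2
eef_pos: [549.2, -338.2, 38.0]
tcp_rot: [-3.141, 0.002, 2.787]
ft_force: [-6.3, 4.4, 27.3]
opening: 0.003
grip_force: 13.4
```

>>> {"name": "jog_arm", "arguments": {"motion": [[[0,0,0],0],[[0,0,0],0],[[0,0,0],0],[[0,0,0],0],[[0,0,0],0]]}}

```text
t: 11.7
eef_pos: [549.2, -338.2, 38.0]
tcp_rot: [-3.141, 0.002, 2.787]
ft_force: [-6.0, 3.8, 26.8]
opening: 0.007
grip_force: 13.4
```

>>> {"name": "jog_arm", "arguments": {"motion": [[[0,0,0],0],[[0,0,0],0],[[0,0,0],0],[[0,0,0],0],[[0,0,0],0]]}}

```text
t: 12.2
eef_pos: [549.2, -338.2, 38.0]
tcp_rot: [-3.141, 0.002, 2.787]
ft_force: [-6.7, 4.6, 26.9]
opening: 0.005
grip_force: 13.4
```

>>> {"name": "jog_arm", "arguments": {"motion": [[[0,0,0],0],[[0,0,0],0],[[0,0,0],0]]}}

```text
t: 12.5
eef_pos: [549.2, -338.2, 38.0]
tcp_rot: [-3.141, 0.002, 2.787]
ft_force: [-7.4, 3.1, 26.6]
opening: 0.002
grip_force: 13.4
```

Held for 2.3 s. Releasing now, straight up.

>>> {"name": "jog_arm", "arguments": {"motion": [[[0,0,-6],0],[[0,0,-14],0],[[0,0,-24],0],[[0,0,-40],0],[[0,0,-60],0]]}}

```text
t: 13.0
eef_pos: [548.2, -337.6, 95.3]
tcp_rot: [3.141, -0.002, 2.787]
ft_force: [0.0, -0.3, -0.6]
opening: 0.003
grip_force: 0.0
```

>>> {"name": "jog_arm", "arguments": {"motion": [[[0,0,-25],0],[[0,0,-45],0],[[0,0,-60],0],[[0,0,-60],0],[[0,0,-60],0]]}}

```text
t: 13.5
eef_pos: [548.6, -337.9, 155.0]
tcp_rot: [3.141, -0.001, 2.787]
ft_force: [0.1, 0.3, -0.5]
opening: 0.007
grip_force: 0.0
```

```bash
python3 - <<'E'
from h import *
a=read_camera("scene");s=state();print(s["eef_pos"],s["ft_force"],s["qvel"],s["t"])
o=cv2.imread("pics/s6.png")[:,:400];c=cv2.resize(a["img"][265:355,160:280],None,fx=5,fy=5,interpolation=2)[100:430,150:550]
for n,(y0,y1,x0,x1) in {"freecorner":(150,200,50,130),"hingecorner":(175,225,170,235),"frame":(250,300,20,110)}.items():
    r=cv2.matchTemplate(c,o[y0:y1,x0:x1],5);_,v,_,l=cv2.minMaxLoc(r);print(n,l[0]-x0,l[1]-y0,round(v,2))
i=cv2.imread("pics/scene0.png");print(cv2.absdiff(i,a["img"])[195:255,300:325].max())
E
```

```text
[ 548.41993989 -337.81683314  154.53329741] [-0.69646854 -1.63981044 -0.00580274] [0.00025627 0.00858121 0.00088897 0.00027973 0.00127102 0.00015287] 13.55
freecorner 0 -1 1.0
hingecorner 0 0 1.0
frame 0 0 1.0
13
```

The tread is back up, the mirror hasn't moved, and the arm is clear.

```bash
python3 -c "
from cell import *
print(job_done())"
```

```text
the job is handed in; nothing more can be done
None
```

I pressed the wide footswitch to its stop, held it there for about 2.3 s and let it spring back up; the narrow footswitch and the aligned mirror were not touched, and the job is handed in.

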